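Put the test specimens back in their trays

TASK

Put each of the four loose test specimens into the shallow dark steel tray that fits its shape and size: the thick drilled core in the large round dish, the slim core in the small round dish, the concrete cube in the square tray and the brick bar in the oblong tray. Each must sit flat on the floor of its tray, the same side up as now, inside the rim all round; lower it in and let go of it there, do not drop it from a height, as the edges chip. Leave the glass jar and the glass dish with the lumps of stone where they stand.

Things in the scene. Friction and masses are not known exactly. Their poses are not given: they have to be found in the camera images.
- big_core: thick drilled concrete core, a grey speckled cylinder standing upright, 60 mm in diameter and 70 mm tall, about 0.46 kg, loose. Origin: centre of its underside; z up along its axis
- slim_core: slim drilled concrete core, a grey speckled cylinder standing upright, 42 mm in diameter and 70 mm tall, about 0.23 kg, loose. Origin: centre of its underside; z up along its axis
- cube: concrete test cube, grey and speckled, 50 x 50 x 50 mm, about 0.29 kg, loose, at any yaw. Origin: centre of its underside; x and y square to its side faces, z up
- brick_bar: bar sawn from a red brick, lying flat, 90 mm long (its x), 45 mm wide (its y), 40 mm tall (z), about 0.31 kg, loose, at any yaw. Origin: centre of its underside
- big_dish: large round dark enamelled steel dish, open on top: 78 mm inside diameter, 84 mm outside, rim 12 mm above the bench, floor 3 mm above the bench. The tray is fixed to the bench. Origin: centre of its underside, on the bench top; z up
- small_dish: small round dark enamelled steel dish, open on top: 60 mm inside diameter, 66 mm outside, rim 12 mm above the bench, floor 3 mm above the bench. The tray is fixed to the bench. Origin: centre of its underside, on the bench top; z up
- square_tray: square dark enamelled steel tray, open on top: 68 x 68 mm inside, 74 x 74 mm outside, rim 12 mm above the bench, floor 3 mm above the bench, at any yaw. x and y square to its walls. The tray is fixed to the bench. Origin: centre of its underside, on the bench top; z up
- oblong_tray: oblong dark enamelled steel tray, open on top: 106 mm (its x) by 61 mm (its y) inside, 112 x 67 mm outside, rim 12 mm above the bench, floor 3 mm above the bench, at any yaw. The tray is fixed to the bench. Origin: centre of its underside, on the bench top; z up
- jar: closed clear glass jar with a white lid, 50 mm in diameter, 75 mm tall, standing loose among the other things; not to be moved. Origin: centre of its underside
- glass_dish: open clear glass dish holding lumps of brownish stone, 72 mm in diameter, 30 mm tall with the stone, loose on the bench; not to be moved and not a place for a specimen. Origin: centre of its underside
Mind the look-alikes: they are no part of the job. Leave any turquoise look-alike of the cube alone.

How it is judged:
By the outcome, as a careful person would: the job done as asked, in the order asked, and still so for the second after the job is handed in, with the robot touching nothing.
It also fails if it takes over 112 s, if anything falls off the work surface, if the arm or the gripper's body presses on something with over 40 N, if the wrist force passes 120 N, or if a joint passes its speed limit or range.

ROBOT

A 6-joint arm with a two-finger parallel gripper is mounted at the origin on the work surface. World frame = base frame: x ahead of the robot, y to its left, z up, the work surface at z = 0. Lengths are in m, angles in rad, forces in N, time in s.
With the tool pointing down it reaches from about 0.35 to 0.85 m from the base axis. Payload 8.1 kg.
Tool frame: the origin (TCP) lies at the very end of the fingers, on their centre line; the grasp point (between the pads) lies 19 mm behind it; z points along the fingers, y is the line along which they close (so a half turn about z gives the same grasp; the last joint's range is limited). The gripper opens to 93 mm and grips with 3 to 60 N. Pads are 15 mm wide; open, the fingers measure 128 mm over their backs; the gripper's body (75 mm by 188 mm) begins 65 mm behind the grasp point.
Start: joints at [1.026, 0.13, 1.488, -0, 1.523, -0.085], TCP at [0.266, 0.538, 0.219] pointing down, gripper open.
Joint ranges: [-2.96, 2.96], [-0.89, 2.26], [0.02, 2.5], [-1.34, 4.48], [0, 2.73], [-2.66, 2.66]. Speed limits (rad/s): [2.39, 2.39, 2.79, 3.14, 3.14, 3.14].

INTERFACE

Orientations are given as a rotation vector (axis times angle).
In Python, from plant import monitor, eyes, ticket gives the robot as it stands.
- The arm moves only by the tool arm_command, never from a script. Its argument "deltas" is a list that holds one entry, the list of rows, each a list of 6 numbers: the shift along the world's x, y, z in cm, then the turn, a rotation vector about the world's x, y, z in degrees. In form: [[[tx, ty, tz, rx, ry, rz], ...]]. A call has 1 to 12 rows; each row shifts and turns the commanded pose from where the row before left it; what a row does not reach is not made up. A row lasts 1/12 s, in which the tool goes at most 41.7 mm and 7.16 degrees, less where a joint would pass 70% of its speed; a pose out of reach is approached as far as the arm can. A call is refused whole if a number of a shift passes 4.17 or a number of a turn 7.16, either way. A call with a gripper value outside its range is refused whole. "gripper" is the opening, from -1 (shut) to 1 (fully open), set as the call begins (left out, the last holds). The fingers move at their own pace and stop on an object; "squeeze" is the grip in N (left out, the last holds). Time passes only in rows, so rows that do not move let the fingers close. It gives the time, the measured TCP pose, the force, the opening and the grip force at its end, in the units of the state.
- monitor.read_state(): the state, without advancing time (a new reading comes with each control period).
- eyes.read_camera(name): name is "side" or "top"; returns the picture (480x640x3 uint8, blue, green, red); there is no depth.
- eyes.camera_model(name): a dict with "fx", "fy", "cx", "cy" (pixels), "rvec" (rotation vector, rad) and "tvec" (3), from world to camera coordinates, as OpenCV has them. Camera axes: x right, y down, z forward; pixel columns grow to the right and rows downward; lengths in m; the calibration is good to about 2 mm. A picture is of the moment at which its call begins. camera_model takes no time and is no camera call.
- ticket.close_job(): hands the job in; it is judged then, once.
The state is a dict: "t": time; "q": joint angles; "dq": joint speeds; "joint_torque": joint torques, N m; "tool_pos": TCP position; "orientation": TCP orientation; "force": force on the tool from outside, world axes, zero at the start; "wrist_torque": the same for the moment, N m; "opening": finger opening in m; "gripper_force": force on a finger pad.
Only numpy, scipy, OpenCV 4.12 (cv2) and the standard library are available. Lean on these libraries where they do the work, as an engineer would, in place of code of your own. Each camera call takes 0.05 s, during which the arm holds its last target. There are 200 camera calls.

## Working session

There is one attempt and no reset: what is moved stays moved. The work goes in short steps, Python scripts to look and compute and a tool call to move; the robot and the scene stay as the last step left them, time stands still between calls to the robot, and variables do not carry over. Pictures are saved under pics/ and viewed, at most 14 in all, crops included, and the job is handed in when it is done.

Besides the shell and the picture viewer there is one more tool, called after "Call:" as a command line: name --argument value ..., lists and objects as JSON in quotes. arm_command: Moves the arm, as the interface text tells. Its arguments: {"type":"object","properties":{"deltas":{"type":"array"},"gripper":{"type":"number"},"squeeze":{"type":"number"}},"required":["deltas"]}

```bash
mkdir -p pics; cat > h.py <<'E'
import numpy as np, cv2
from plant import monitor, eyes, ticket
def ray(cam,uv):
    m=eyes.camera_model(cam);R=cv2.Rodrigues(np.array(m["rvec"],float))[0];t=np.array(m["tvec"],float).ravel()
    d=R.T@np.array([(uv[0]-m["cx"])/m["fx"],(uv[1]-m["cy"])/m["fy"],1]);return -R.T@t,d
def at(cam,uv,z):
    o,d=ray(cam,uv);return (o+d*(z-o[2])/d[2])
def proj(cam,P):
    m=eyes.camera_model(cam);K=np.array([[m["fx"],0,m["cx"]],[0,m["fy"],m["cy"]],[0,0,1.]])
    return cv2.projectPoints(np.array(P,float).reshape(-1,1,3),np.array(m["rvec"],float),np.array(m["tvec"],float),K,None)[0].reshape(-1,2)
def shot(cam,name,crop=None,s=1):
    im=eyes.read_camera(cam); cv2.imwrite(f"pics/raw_{name}.png",im)
    if crop: x0,y0,x1,y1=crop; im=im[y0:y1,x0:x1]
    cv2.imwrite(f"pics/{name}.png",cv2.resize(im,None,fx=s,fy=s,interpolation=cv2.INTER_CUBIC));return im
E
python3 - <<'E'
from h import *
for c in("top","side"):
    shot(c,c+"0",s=1.25);m=eyes.camera_model(c);print(m, ray(c,(320,240)))
print(monitor.read_state())
E
```

```text
{'fx': 482.6452758110149, 'fy': 482.6452758110149, 'cx': 324.92303696043143, 'cy': 239.3303958149803, 'rvec': array([ 2.10828899, -2.11283499,  0.17481236]), 'tvec': array([0.02183065, 0.52864109, 1.1176426 ])} (array([ 0.30816153, -0.00780687,  1.19751346]), array([ 0.18739999,  0.0345975 , -0.98172818]))
{'fx': 536.2886120592898, 'fy': 536.2886120592898, 'cx': 307.80411822554066, 'cy': 236.32325665890107, 'rvec': array([ 2.40743292, -0.2074411 ,  0.08087444]), 'tvec': array([-0.51897227,  0.0958693 ,  1.0464169 ])} (array([ 0.40304394, -0.70330728,  0.84641947]), array([ 0.13662205,  0.64551539, -0.75180347]))
{'t': 0.1, 'q': array([ 1.02557476e+00,  1.31088221e-01,  1.48916810e+00, -5.56704060e-06,
        1.52304103e+00, -8.54184817e-02]), 'dq': array([-0.00093932, -0.00213378, -0.00201076, -0.00138563,  0.00083337,
        0.0005538 ]), 'joint_torque': array([ 1.05001487e-03, -5.61345077e+01, -4.93093693e+01,  7.70285237e-02,
        2.91584601e-02, -1.00060211e-04]), 'tool_pos': array([0.26597934, 0.53723386, 0.21769209]), 'orientation': array([-7.15791424e-01, -3.05842318e+00,  2.54800162e-03]), 'force': array([-0.11058268, -0.11374964, -0.35200281]), 'wrist_torque': array([-0.00342747, -0.00220348, -0.01572053]), 'gripper_force': 0.0, 'opening': 0.09288245323330599}
```

View pics/top0.png

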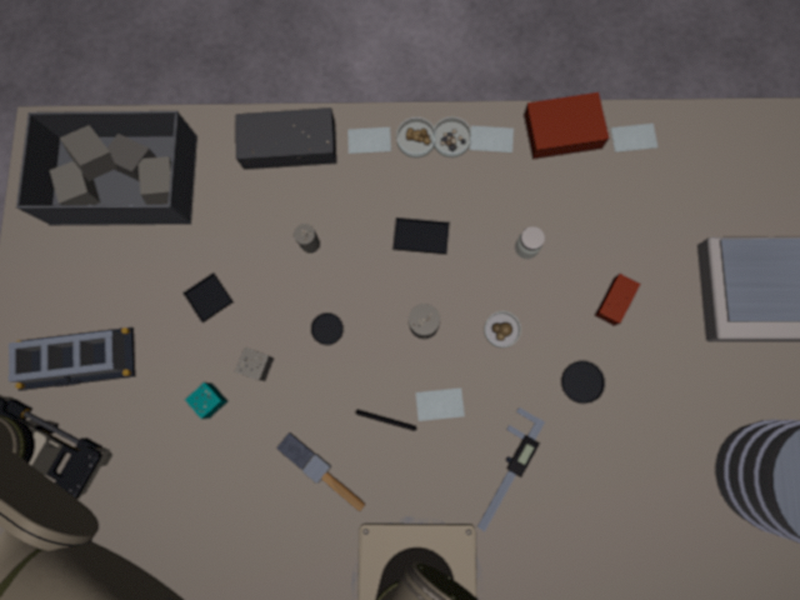

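View pics/side0.png

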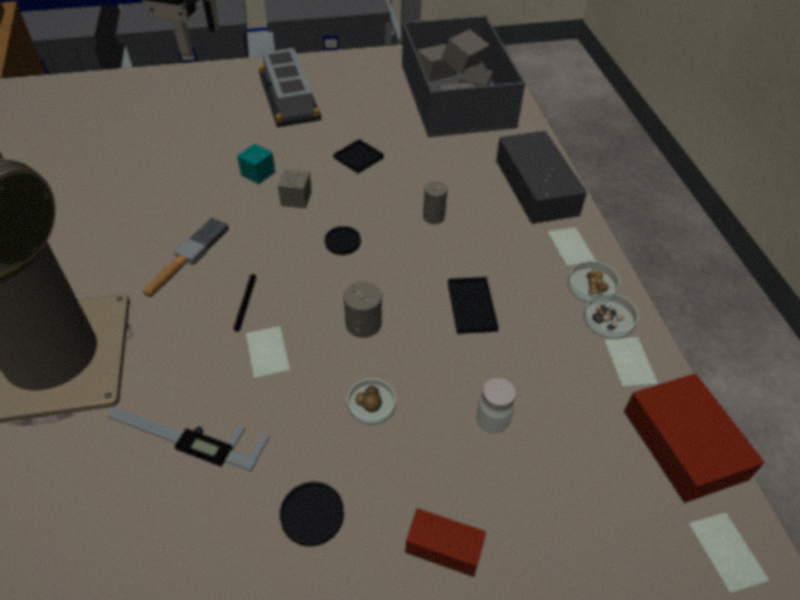

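```bash
cat > m.py <<'E'
from h import *
T=cv2.imread("pics/raw_top0.png");S=cv2.imread("pics/raw_side0.png")
t=dict(big_core=(339,255),slim=(244,188),cube=(203,291),bar=(494,239))
s=dict(big_core=(290,247),slim=(347,162),cube=(236,151),bar=(356,433))
def tile(im,c,k,r=25,z=8):
    x,y=c;o=cv2.resize(im[y-r:y+r,x-r:x+r],None,fx=z,fy=z,interpolation=cv2.INTER_CUBIC)
    o=np.clip(o*1.5,0,255).astype(np.uint8)
    for i in range(0,2*r,10):
        cv2.putText(o,str(x-r+i),(i*z,9),0,.35,(0,255,255),1);cv2.putText(o,str(y-r+i),(0,i*z+4),0,.35,(0,255,0),1)
        o[::8,i*z]=(0,255,255);o[i*z,::8]=(0,255,0)
    return cv2.resize(o,(300,300),interpolation=cv2.INTER_AREA) if 0 else o
r=lambda n,im,d:cv2.imwrite(n,cv2.resize(np.vstack([np.hstack([tile(im,d["big_core"],0),tile(im,d["slim"],0)]),np.hstack([tile(im,d["cube"],0),tile(im,d["bar"],0)])]),(600,600),interpolation=cv2.INTER_AREA))
r("pics/mt.png",T,t);r("pics/ms.png",S,s)
# trays
tr=dict(big_dish=((466,305),(250,410)),small_dish=((262,263),(274,192)),square=((166,238),(287,125)),oblong=((337,189),(378,244)))
for n,cs in tr.items():
  for cam,im,c in(("top",T,cs[0]),("side",S,cs[1])):
    g=im.max(2);mk=(g<65).astype(np.uint8)
    N,l,st,ce=cv2.connectedComponentsWithStats(mk);k=l[c[1],c[0]]
    cn=max(cv2.findContours((l==k).astype(np.uint8),0,1)[0],key=cv2.contourArea).reshape(-1,2)
    w=np.array([at(cam,p,0.010)[:2] for p in cn])
    (cx,cy),(a,b),an=cv2.minAreaRect((w*1000).astype(np.float32))
    print(n,cam,st[k][4],np.round([cx,cy,a,b,an],1), "hullc",np.round((w.max(0)+w.min(0))/2*1000,1))
for cam,im,c in(("top",T,t["bar"]),("side",S,s["bar"])):
    i=im.astype(int);mk=(i[...,2]>2*i[...,1]).astype(np.uint8);N,l,st,ce=cv2.connectedComponentsWithStats(mk);k=l[c[1],c[0]];print("bar",cam,st[k],im[c[1],c[0]])
E
python3 m.py
```

```text
big_dish top 908 [ 373.  -320.5   82.2   77.    89.9] hullc [ 373.  -320.5]
big_dish side 2090 [ 373.3 -325.1   86.2   81.2   82.5] hullc [ 373.7 -325.6]
small_dish top 498 [477.4 181.   60.7  60.1   1.2] hullc [477.3 181. ]
small_dish side 536 [479.6 174.6  72.   63.5  81.5] hullc [479.5 174.7]
square top 823 [542.7 423.3  74.2  73.   35.1] hullc [543.4 423.9]
square side 633 [543.7 417.3  83.   83.8  35.2] hullc [544.3 415.8]
oblong top 1076 [669.2  -7.9 108.7  67.1  84.1] hullc [670.3  -8. ]
oblong side 1448 [670.3 -13.3 120.5  68.1  84.3] hullc [670.1 -13.6]
bar top [478 220  33  39 699] [ 29  43 107]
bar side [ 325  408   63   52 2048] [ 26  37 101]
```

View pics/mt.png

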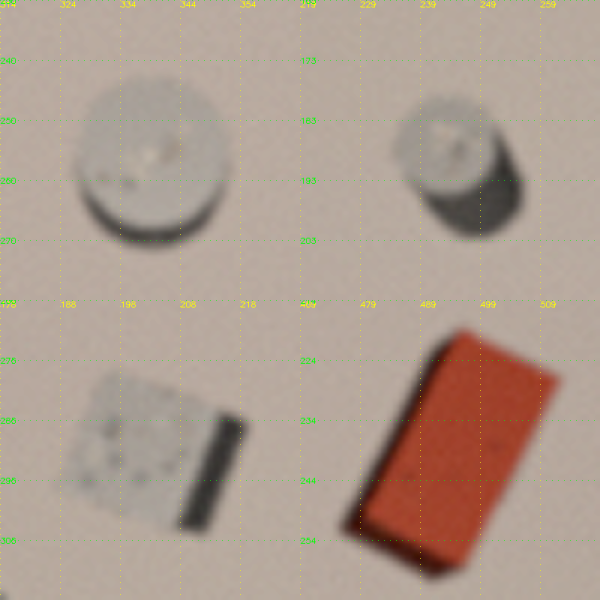

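View pics/ms.png

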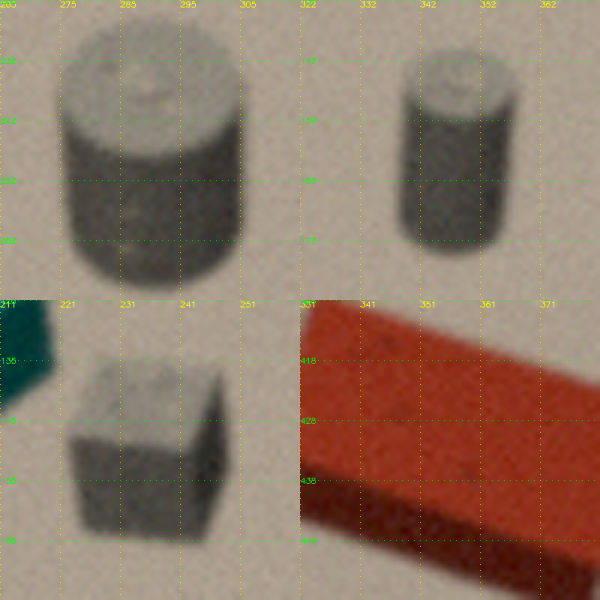

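```bash
cat > fit.py <<'E'
from h import *
from scipy.optimize import minimize
im={c:cv2.GaussianBlur(cv2.imread(f"pics/raw_{c}0.png"),(0,0),.8).astype(float) for c in("top","side")}
def circ(r):a=np.linspace(0,2*np.pi,48,endpoint=False);return np.c_[r*np.cos(a),r*np.sin(a)]
def box(a,b):return np.array([[1,1],[1,-1],[-1,-1],[-1,1]])*[a/2,b/2]
O=dict(big_core=(circ(.03),.07,(339,255),(290,247)),slim=(circ(.021),.07,(243,187),(347,162)),cube=(box(.05,.05),.05,(202,290),(236,151)),
 bar=(box(.09,.045),.04,(494,239),(356,433)),big_dish=(circ(.042),.012,(466,305),(250,410)),small_dish=(circ(.033),.012,(262,263),(274,192)),
 square=(box(.074,.074),.012,(166,238),(287,125)),oblong=(box(.112,.067),.012,(337,189),(378,244)))
def sil(cam,s,h,p):
    c,q=np.cos(p[2]),np.sin(p[2]);w=s@np.array([[c,q],[-q,c]])+p[:2]
    P=np.vstack([np.c_[w,0*w[:,0]],np.c_[w,0*w[:,0]+h]]);return cv2.convexHull(proj(cam,P).astype(np.float32))
def mask(hull,o,n=56):
    m=np.zeros((n*4,n*4),np.uint8);cv2.fillConvexPoly(m,np.round(((hull.reshape(-1,2)-o+.5)*4-.5)*16).astype(np.int32),255,shift=4)
    return cv2.resize(m,(n,n),interpolation=cv2.INTER_AREA)/255.
def cost(p,s,h,cams,D):
    e=0
    for c in cams:
        o,d=D[c];m=mask(sil(c,s,h,p),o,d.shape[0]);e+=((d-m)**2).sum()/m.sum()
    return e
def run(n):
    s,h,ct,cs=O[n];D={}
    for c,x in(("top",ct),("side",cs)):
        N=56 if c=="top" else 80
        x0=min(max(x[0]-N//2,0),640-N);y0=min(max(x[1]-N//2,0),480-N)
        a=im[c][y0:y0+N,x0:x0+N];b=np.median(np.vstack([a[:4].reshape(-1,3),a[-4:].reshape(-1,3),a[:,:4].reshape(-1,3),a[:,-4:].reshape(-1,3)]),0)
        sc=22 if n in("big_core","slim","cube") else 60
        # channel difference picks grey from beige; darkness picks shadowed sides
        dd=np.linalg.norm(a-b,axis=2);d=np.clip(dd/sc,0,1) 
        if n in("big_core","slim","cube"):
            d=((d>.35)).astype(np.uint8);d=cv2.morphologyEx(d,cv2.MORPH_CLOSE,np.ones((5,5)));
        else: d=(d>.5).astype(np.uint8)
        l=cv2.connectedComponents(d)[1];k=np.bincount(l[N//2-6+0:N//2+6,N//2-6:N//2+6].ravel(),minlength=2)
        if N==80 and n=="bar": k=np.bincount(l[x[1]-y0-5:x[1]-y0+5,x[0]-x0-5:x[0]-x0+5].ravel(),minlength=2)
        k[0]=0
        d=(l==k.argmax()).astype(np.uint8)
        cn=cv2.findContours(d,0,2)[0];d=cv2.drawContours(np.zeros_like(d),cn,-1,1,-1).astype(float)
        D[c]=((x0,y0),d)
    z=h/2 if h>.02 else .01
    out=[]
    yaws=[0] if len(s)>4 else np.arange(0,np.pi if abs(s[0,0])!=abs(s[0,1]) else np.pi/2,np.pi/12)
    for cams in(["top"],["side"],["top","side"]):
        g=at(cams[0],ct if cams[0]=="top" else cs,h if cams[0]=="top" else z)[:2]
        f=lambda q:cost(np.array([q[0]/1e3,q[1]/1e3,q[2]/50]),s,h,cams,D)
        y=min(yaws,key=lambda y:f([*g*1e3,y*50]))
        r=minimize(f,[*g*1e3,y*50],method="Nelder-Mead",options=dict(initial_simplex=np.array([*g*1e3,y*50])+np.array([[0,0,0],[5,0,3],[0,5,-3],[-4,-3,5]]),xatol=.05,fatol=1e-5))
        out.append((np.round([r.x[0],r.x[1],np.degrees(r.x[2]/50)],1),round(r.fun,3)))
    print(n,*[f"{a.tolist()} {e}" for a,e in out],sep=" | ");return out[2][0]
if __name__=="__main__":
    vis={c:cv2.imread(f"pics/raw_{c}0.png") for c in im};V={c:cv2.resize(v,None,fx=4,fy=4,interpolation=cv2.INTER_CUBIC) for c,v in vis.items()}
    for n in O:
        p=run(n);q=[p[0]/1e3,p[1]/1e3,np.radians(p[2])]
        for c in V:cv2.polylines(V[c],[np.round((sil(c,O[n][0],O[n][1],q)+.5)*4-.5).astype(np.int32)],True,(0,255,0),1)
    t=lambda c,x:V[c][4*max(x[1]-25,0):4*max(x[1]-25,0)+200,4*(x[0]-25):4*(x[0]-25)+200]
    ns=list(O);t2=lambda c,x:cv2.resize(V[c][4*min(max(x[1]-34,0),412):][:272,4*(x[0]-34):][:,:272],(200,200))
    cv2.imwrite("pics/ov.png",np.clip(1.4*np.vstack([np.hstack([t("top",O[n][2]) for n in ns[:4]]),np.hstack([t2("side",O[n][3]) for n in ns[:4]]),np.hstack([t("top",O[n][2]) for n in ns[4:]])]),0,255))
E
python3 fit.py
```

```text
big_core | [485.1, -13.3, 1.3] 0.081 | [487.2, -17.5, 4.2] 0.109 | [485.9, -14.3, 1.7] 0.219
slim | [655.4, 218.7, 2.7] 0.138 | [657.6, 215.3, 4.3] 0.182 | [656.3, 218.4, 3.7] 0.328
cube | [406.6, 316.3, 73.7] 0.102 | [406.7, 314.6, 59.3] 1.113 | [406.1, 314.6, 61.4] 1.265
bar | [532.1, -392.8, 150.8] 0.028 | [533.4, -396.3, 150.8] 0.021 | [532.8, -394.9, 150.7] 0.099
big_dish | [372.3, -321.2, 2.4] 0.029 | [373.6, -323.9, -1.3] 0.026 | [372.9, -322.9, 4.7] 0.082Traceback (most recent call last):
  File "fit.py", line 51, in <module>
    p=run(n);q=[p[0]/1e3,p[1]/1e3,np.radians(p[2])]
  File "fit.py", line 45, in run
    r=minimize(f,[*g*1e3,y*50],method="Nelder-Mead",options=dict(initial_simplex=np.array([*g*1e3,y*50])+np.array([[0,0,0],[5,0,3],[0,5,-3],[-4,-3,5]]),xatol=.05,fatol=1e-5))
    res = _minimize_neldermead(fun, x0, args, callback, bounds=bounds,
                               **options)
    fxcc = func(xcc)
    fx = function(np.copy(x), *(wrapper_args + args))
  File "fit.py", line 43, in <lambda>
    f=lambda q:cost(np.array([q[0]/1e3,q[1]/1e3,q[2]/50]),s,h,cams,D)
               ~~~~^^^^^^^^^^^^^^^^^^^^^^^^^^^^^^^^^^^^^^^^^^^^^^^^^^
  File "fit.py", line 18, in cost
    o,d=D[c];m=mask(sil(c,s,h,p),o,d.shape[0]);e+=((d-m)**2).sum()/m.sum()
                    ~~~^^^^^^^^^
  File "fit.py", line 11, in sil
    P=np.vstack([np.c_[w,0*w[:,0]],np.c_[w,0*w[:,0]+h]]);return cv2.convexHull(proj(cam,P).astype(np.float32))
                                                                               ~~~~^^^^^^^
  File "h.py", line 9, in proj
    m=eyes.camera_model(cam);K=np.array([[m["fx"],0,m["cx"]],[0,m["fy"],m["cy"]],[0,0,1.]])
ValueError: time passes only in moves, steps and waits
```

```bash
cat > r.py <<'E'
s=open("h.py").read()
s=s.replace('m=eyes.camera_model(cam)','m=CM(cam)').replace('def ray','import functools\nCM=functools.cache(eyes.camera_model)\ndef ray',1)
open("h.py","w").write(s)
f=open("fit.py").read().replace('dd=np.linalg.norm(a-b,axis=2);','dd=np.linalg.norm(a-b,axis=2);dd[(a[...,1]>a[...,2]*1.35)]=0;')
open("fit.py","w").write(f)
E
python3 r.py; python3 fit.py; python3 -c "
from h import *;s=monitor.read_state();print(s['t'])"
```

```text
big_core | [485.1, -13.3, 1.3] 0.081 | [487.2, -17.5, 4.2] 0.109 | [485.9, -14.3, 1.7] 0.219
slim | [655.4, 218.7, 2.7] 0.138 | [657.6, 215.3, 4.3] 0.182 | [656.3, 218.4, 3.7] 0.328
cube | [406.6, 316.3, 73.7] 0.102 | [406.6, 313.6, 59.3] 0.371 | [405.8, 315.0, 65.8] 0.508
bar | [532.1, -392.8, 150.8] 0.028 | [533.4, -396.3, 150.8] 0.021 | [532.8, -394.9, 150.7] 0.099
big_dish | [372.3, -321.2, 2.4] 0.029 | [373.6, -323.9, -1.3] 0.026 | [372.9, -322.9, 4.7] 0.082
small_dish | [478.5, 180.7, -1.1] 0.046 | [479.2, 178.4, -3.9] 0.056 | [478.9, 179.9, -0.4] 0.118
square | [543.6, 424.7, 34.5] 0.048 | [544.3, 421.0, 34.7] 0.082 | [544.8, 423.8, 31.9] 0.17
oblong | [670.8, -8.2, 83.9] 0.048 | [671.0, -11.2, 85.7] 0.062 | [670.7, -8.9, 84.7] 0.121
0.1[ WARN:0@2.031] global loadsave.cpp:1063 imwrite_ Unsupported depth image for selected encoder is fallbacked to CV_8U.
```

View pics/ov.png

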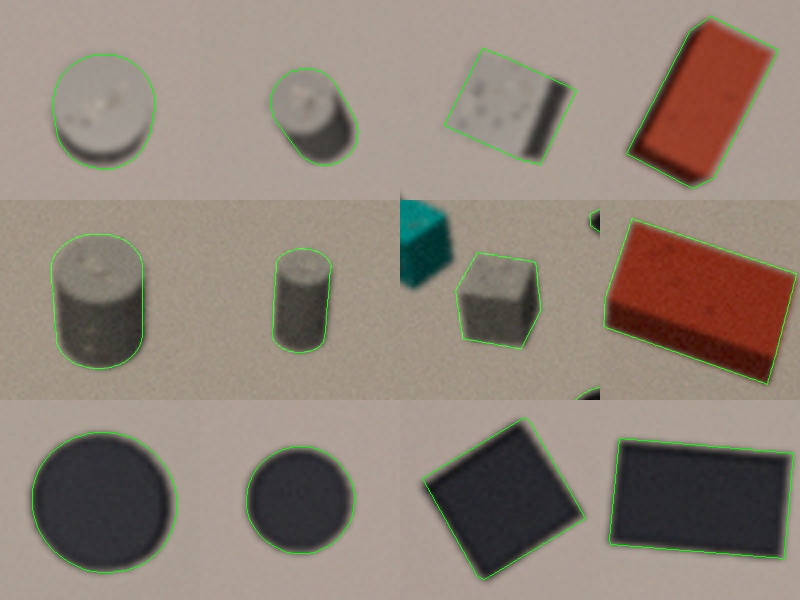

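Specimens and lookalikes, with raw top pixels:
- **Big core:** (339,255). Lookalikes are the jar at (425,193) and the slim core at (243,187), which is narrower.
- **Slim core:** (243,187).
- **Cube:** the grey one at (202,290). Lookalikes are the turquoise cube at (164,320) and the grey lumps in the box.
- **Bar:** the small red one at (494,239). The lookalike is the large red block at (454,100).

The crops and outline overlays confirm these choices. I start with the big core.

Call:
arm_command --deltas '[[[1.45,-3.7,-0.3,0,0,0],[1.45,-3.7,-0.3,0,0,0],[1.45,-3.7,-0.3,0,0,0],[1.45,-3.7,-0.3,0,0,0],[1.45,-3.7,-0.3,0,0,0],[1.45,-3.7,-0.3,0,0,0],[1.45,-3.7,-0.3,0,0,0],[1.45,-3.7,-0.3,0,0,0],[1.45,-3.7,-0.3,0,0,0],[1.45,-3.7,-0.3,0,0,0],[1.45,-3.7,-0.3,0,0,0],[1.45,-3.7,-0.3,0,0,0]]]' --gripper 1 --squeeze 25

```text
t: 1.1
tool_pos: [0.4403, 0.0918, 0.1824]
orientation: [0.716, 3.059, 0.0]
force: [1.0, 0.5, 0.2]
opening: 0.093
gripper_force: 0.0
```

Call:
arm_command --deltas '[[[1.15,-2.74,-1.0,0,0,0],[1.15,-2.74,-1.0,0,0,0],[1.15,-2.73,-1.0,0,0,0],[1.15,-2.73,-1.0,0,0,0],[0,0,-1.0,0,0,0],[0,0,0,0,0,0],[0,0,0,0,0,0]]]'

```text
t: 1.68
tool_pos: [0.4852, -0.0153, 0.1317]
orientation: [-0.716, -3.056, -0.0]
force: [-0.3, 0.3, -0.3]
opening: 0.0931
gripper_force: 0.0
```

```bash
python3 - <<'E'
from h import *
s=monitor.read_state();print(s['tool_pos'])
shot("side","s1",(200,100,440,340),2.5)
E
```

```text
[ 0.48520376 -0.01528057  0.13170945]
```

View pics/s1.png

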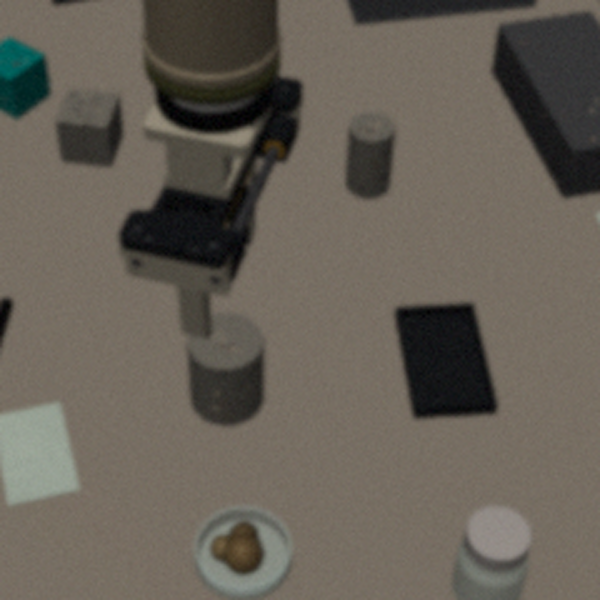

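```bash
python3 - <<'E'
from h import *
s=monitor.read_state();R=cv2.Rodrigues(s['orientation'])[0];p=s['tool_pos'];print(R.round(2))
for k in(-.055,0,.055):print(k,((proj("side",p+R[:,1]*k)[0]-[200,100])*2.5).round(),((proj("side",p+R[:,0]*k)[0]-[200,100])*2.5).round())
E
```

```text
[[-0.9   0.44 -0.  ]
 [ 0.44  0.9   0.  ]
 [ 0.    0.   -1.  ]]
-0.055 [195. 336.] [290. 298.]
0 [219. 283.] [219. 283.]
0.055 [241. 233.] [149. 268.]
```

The near fingertip appears at (195,336), exactly where the calibration predicts it, and straddles the core. I descend and grip.

Call:
arm_command --deltas '[[[0,0,-2.5,0,0,0],[0,0,-2.5,0,0,0],[0,0,-2.5,0,0,0],[0,0,-2,0,0,0],[0,0,-1.4,0,0,0],[0,0,0,0,0,0],[0,0,0,0,0,0]]]'

```text
t: 2.32
tool_pos: [0.4858, -0.0146, 0.0239]
orientation: [-0.713, -3.059, -0.0]
force: [-0.2, 0.5, -0.1]
opening: 0.0929
gripper_force: 0.0
```

Call:
arm_command --deltas '[[[0,0,0,0,0,0],[0,0,0,0,0,0],[0,0,0,0,0,0],[0,0,0,0,0,0],[0,0,0,0,0,0],[0,0,0,0,0,0],[0,0,0,0,0,0],[0,0,0,0,0,0]]]' --gripper -0.1 --squeeze 25

```text
t: 2.98
tool_pos: [0.4868, -0.0156, 0.0242]
orientation: [0.716, 3.058, 0.001]
force: [-0.4, 3.5, 5.6]
opening: 0.0595
gripper_force: 25.0
```

Call:
arm_command --deltas '[[[0,0,2,0,0,0],[0,0,3.5,0,0,0],[0,0,3.5,0,0,0],[0,0,2,0,0,0],[-1.4,-3.8,0,0,0,0],[-1.4,-3.8,0,0,0,0],[-1.4,-3.8,0,0,0,0],[-1.4,-3.8,0,0,0,0],[-1.4,-3.8,0,0,0,0],[-1.4,-3.8,0,0,0,0],[-1.4,-3.8,0,0,0,0],[-1.4,-3.8,0,0,0,0]]]'

```text
t: 3.98
tool_pos: [0.3723, -0.3209, 0.1325]
orientation: [-0.716, -3.057, -0.001]
force: [2.1, -1.3, -3.7]
opening: 0.0594
gripper_force: 25.0
```

Call:
arm_command --deltas '[[[0,-0.4,-3.5,0,0,0],[0,0,-3,0,0,0],[0,0,-2,0,0,0],[0,0,0,0,0,0],[0,0,0,0,0,0]]]'

```text
t: 4.4
tool_pos: [0.3726, -0.3222, 0.0468]
orientation: [-0.715, -3.055, -0.004]
force: [0.5, -0.6, -3.5]
opening: 0.0598
gripper_force: 25.0
```

```bash
python3 - <<'E'
from h import *
s=monitor.read_state();print(s['tool_pos'],s['force'])
shot("side","s2",(130,300,370,480),3)
E
```

```text
[ 0.37256014 -0.3222313   0.04679023] [ 0.53962939 -0.56540694 -3.48516814]
```

View pics/s2.png

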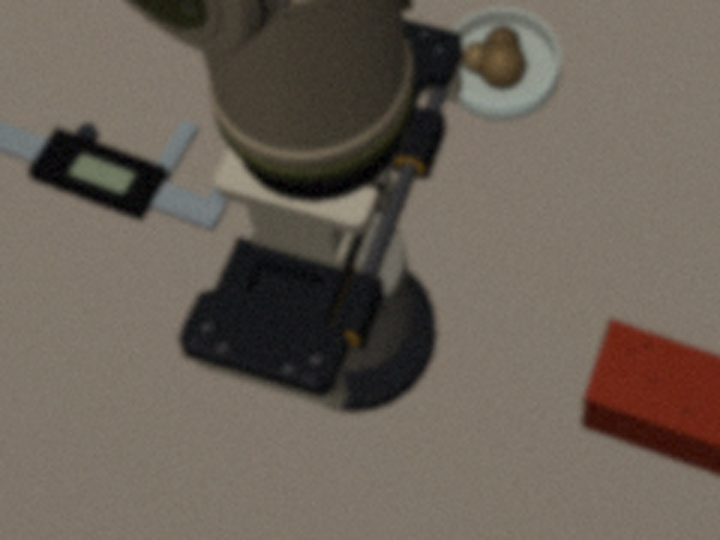

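The core hangs over the dish, whose rim shows evenly to its right at (430,340). I lower it slowly.

Call:
arm_command --deltas '[[[0,0,-0.6,0,0,0],[0,0,-0.6,0,0,0],[0,0,-0.4,0,0,0],[0,0,-0.2,0,0,0],[0,0,-0.1,0,0,0],[0,0,0,0,0,0],[0,0,0,0,0,0]]]'

```text
t: 5.03
tool_pos: [0.3743, -0.3237, 0.0298]
orientation: [0.716, 3.059, -0.0]
force: [0.5, 0.4, -4.5]
opening: 0.0599
gripper_force: 25.0
```

Call:
arm_command --deltas '[[[0,0,-0.1,0,0,0],[0,0,0,0,0,0],[0,0,0,0,0,0]]]'

```text
t: 5.28
tool_pos: [0.3743, -0.3237, 0.0287]
orientation: [0.716, 3.059, -0.0]
force: [0.2, -0.2, -4.1]
opening: 0.0595
gripper_force: 25.0
```

Call:
arm_command --deltas '[[[0,0,-0.1,0,0,0],[0,0,-0.1,0,0,0],[0,0,0,0,0,0],[0,0,0,0,0,0]]]'

```text
t: 5.62
tool_pos: [0.3744, -0.3239, 0.0272]
orientation: [0.716, 3.059, -0.0]
force: [-3.1, 2.5, 5.2]
opening: 0.0597
gripper_force: 25.0
```

Contact shows: the vertical force went from −4 N to +5 N at z 27.2 mm, as expected. I release and rise.

Call:
arm_command --deltas '[[[0,0,0,0,0,0],[0,0,0,0,0,0],[0,0,0,0,0,0],[0,0,0,0,0,0],[0,0,0,0,0,0]]]' --gripper 0.8

```text
t: 6.03
tool_pos: [0.3743, -0.3238, 0.0267]
orientation: [0.716, 3.059, -0.0]
force: [-0.5, -0.8, -0.7]
opening: 0.0831
gripper_force: 0.0
```

Call:
arm_command --deltas '[[[0,0,2,0,0,0],[0,0,3,0,0,0],[0,0,4,0,0,0],[0,0,4,0,0,0],[2.2,3.5,0,0,0,0],[2.2,3.5,0,0,0,0],[2.2,3.5,0,0,0,0],[2.2,3.5,0,0,0,0],[2.2,3.5,0,0,0,0],[2.2,3.5,0,0,0,0],[2.2,3.5,0,0,0,0],[2.2,3.5,0,0,0,0]]]'

```text
t: 7.03
tool_pos: [0.5511, -0.0417, 0.1568]
orientation: [0.716, 3.058, -0.0]
force: [-0.1, -0.5, 0.6]
opening: 0.0836
gripper_force: 0.0
```

Call:
arm_command --deltas '[[[1.5,3.7,0,0,0,0],[1.5,3.7,0,0,0,0],[1.5,3.7,0,0,0,0],[1.5,3.7,0,0,0,0],[1.5,3.7,0,0,0,0],[1.5,3.7,0,0,0,0],[1.5,3.7,0,0,0,0],[0,0,-2.5,0,0,0],[0,0,-1.5,0,0,0],[0,0,0,0,0,0],[0,0,0,0,0,0]]]'

```text
t: 7.95
tool_pos: [0.6534, 0.2138, 0.1142]
orientation: [-0.716, -3.054, 0.004]
force: [-0.7, -0.6, 0.5]
opening: 0.0838
gripper_force: 0.0
```

```bash
python3 - <<'E'
from h import *
s=monitor.read_state();print(s['tool_pos'],proj("top",[s['tool_pos']]))
a=cv2.resize(shot("side","s3",(280,80,420,220),1),(420,420),interpolation=2)
b=cv2.resize(eyes.read_camera("top")[260:350,420:510],(380,420),interpolation=2)
cv2.imwrite("pics/s3b.png",np.clip(1.3*np.hstack([a,b]),0,255).astype(np.uint8))
E
```

```text
[0.65337503 0.21383263 0.11416968] [[242.09336653 182.48438792]]
```

View pics/s3b.png

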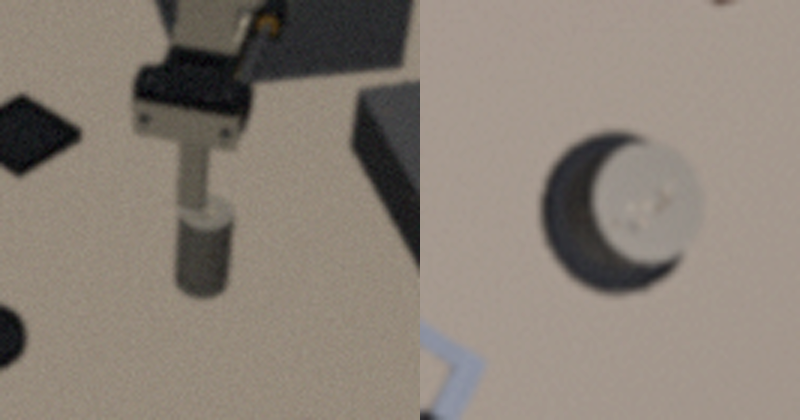

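The big core stands in its dish (top centre at about raw (474,304)). The fingers are over the slim core, so I descend with a 3 mm correction and grip.

Call:
arm_command --deltas '[[[0.2,0.3,-2.5,0,0,0],[0,0,-2.5,0,0,0],[0,0,-2.5,0,0,0],[0,0,-1.5,0,0,0],[0,0,0,0,0,0],[0,0,0,0,0,0],[0,0,0,0,0,0]]]'

```text
t: 8.63
tool_pos: [0.6587, 0.2183, 0.029]
orientation: [0.716, 3.056, 0.002]
force: [-0.3, 0.5, 0.7]
opening: 0.0839
gripper_force: 0.0
```

Call:
arm_command --deltas '[[[0,0,0,0,0,0],[0,0,0,0,0,0],[0,0,0,0,0,0],[0,0,0,0,0,0],[0,0,0,0,0,0],[0,0,0,0,0,0],[0,0,0,0,0,0],[0,0,0,0,0,0],[0,0,0,0,0,0]]]' --gripper -0.5 --squeeze 20

```text
t: 9.38
tool_pos: [0.6572, 0.2184, 0.0266]
orientation: [-0.716, -3.059, -0.0]
force: [-0.7, 0.4, 0.5]
opening: 0.0417
gripper_force: 20.0
```

Call:
arm_command --deltas '[[[0,0,2,0,0,0],[0,0,3,0,0,0],[0,0,2,0,0,0],[-3.5,-0.8,0,0,0,0],[-3.5,-0.8,0,0,0,0],[-3.5,-0.8,0,0,0,0],[-3.5,-0.8,0,0,0,0],[-3.8,-0.7,0,0,0,0],[0,0,-2,0,0,0],[0,0,-1.5,0,0,0],[0,0,0,0,0,0],[0,0,0,0,0,0]]]'

```text
t: 10.38
tool_pos: [0.4782, 0.179, 0.0609]
orientation: [-0.715, -3.057, 0.002]
force: [0.6, 0.8, -2.6]
opening: 0.0419
gripper_force: 20.0
```

Call:
arm_command --deltas '[[[0,0,0,0,0,0],[0,0,-0.8,0,0,0],[0,0,-0.8,0,0,0],[0,0,-0.6,0,0,0],[0,0,-0.5,0,0,0],[0,0,-0.2,0,0,0],[0,0,0,0,0,0],[0,0,0,0,0,0],[0,0,0,0,0,0]]]'

```text
t: 11.13
tool_pos: [0.4795, 0.1794, 0.0329]
orientation: [0.716, 3.059, 0.0]
force: [-0.4, 0.4, -1.3]
opening: 0.0417
gripper_force: 20.0
```

Target is about z 29.6 mm.

Call:
arm_command --deltas '[[[0,0,-0.1,0,0,0],[0,0,-0.1,0,0,0],[0,0,-0.1,0,0,0],[0,0,0,0,0,0],[0,0,0,0,0,0]]]'

```text
t: 11.55
tool_pos: [0.4792, 0.1793, 0.0296]
orientation: [-0.716, -3.059, -0.0]
force: [0.2, 1.4, -3.1]
opening: 0.0417
gripper_force: 20.0
```

Call:
arm_command --deltas '[[[0,0,-0.1,0,0,0],[0,0,0,0,0,0],[0,0,0,0,0,0],[0,0,0,0,0,0]]]'

```text
t: 11.88
tool_pos: [0.4794, 0.1793, 0.0295]
orientation: [0.716, 3.059, -0.0]
force: [-4.4, -0.6, 7.1]
opening: 0.0417
gripper_force: 20.0
```

Call:
arm_command --deltas '[[[0,0,0,0,0,0],[0,0,0,0,0,0],[0,0,0,0,0,0],[0,0,0,0,0,0],[0,0,0,0,0,0]]]' --gripper 0.7

```text
t: 12.3
tool_pos: [0.4793, 0.1793, 0.0286]
orientation: [0.716, 3.059, 0.0]
force: [-0.0, 0.0, 0.3]
opening: 0.0703
gripper_force: 0.0
```

Call:
arm_command --deltas '[[[0,0,2,0,0,0],[0,0,3,0,0,0],[0,0,4,0,0,0],[0,0,0,0,0,0],[-1.5,2.8,0,0,0,3.6],[-1.5,2.7,0,0,0,3.7],[-1.5,2.7,0,0,0,0],[-1.4,2.7,0,0,0,0],[-1.4,2.7,0,0,0,0],[0,0,-1.5,0,0,0],[0,0,0,0,0,0],[0,0,0,0,0,0]]]'

```text
t: 13.3
tool_pos: [0.4055, 0.3149, 0.1028]
orientation: [-0.518, -3.097, 0.003]
force: [0.1, -1.0, 0.2]
opening: 0.0792
gripper_force: 0.0
```

```bash
python3 - <<'E'
from h import *
s=monitor.read_state();print(s['tool_pos'],s['t'])
for c in ("side","top"):
    im=eyes.read_camera(c);cv2.imwrite(f"pics/raw_{c}4.png",im)
    if c=="side":a=cv2.resize(im[90:230,180:320],(420,420),interpolation=2)
    else:b=cv2.resize(im[215:305,210:300],(380,420),interpolation=2)
cv2.imwrite("pics/s4.png",np.clip(1.3*np.hstack([a,b]),0,255).astype(np.uint8))
R=cv2.Rodrigues(s['orientation'])[0]
for k in(-.04,.04):print(((proj("side",s['tool_pos']+R[:,1]*k)[0]-[180,90])*3).round())
E
```

```text
[0.40545201 0.31487561 0.10276   ] 13.3
[142. 134.]
[168.  71.]
```

View pics/s4.png

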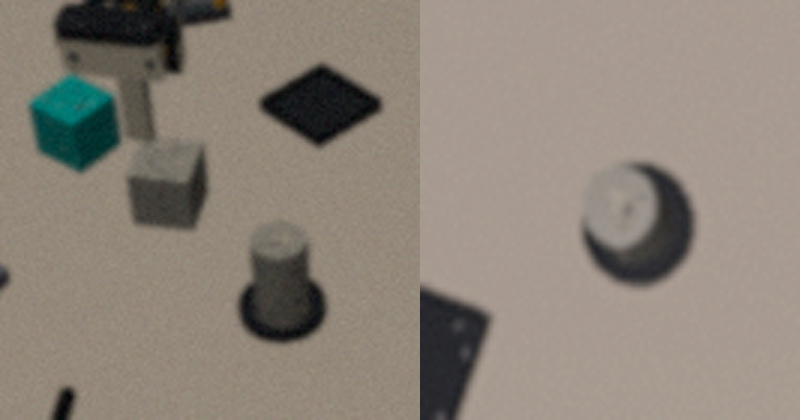

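The slim core stands in its dish, with the rim visible all round. The grey cube at (165,185) is under the fingers and the turquoise one is clear. I descend and grip.

Call:
arm_command --deltas '[[[0.1,0,-2.3,0,0,0],[0,0,-2.5,0,0,0],[0,0,-2.2,0,0,0],[0,0,-1.3,0,0,0],[0,0,0,0,0,0],[0,0,0,0,0,0]]]'

```text
t: 13.9
tool_pos: [0.4075, 0.3144, 0.0207]
orientation: [-0.522, -3.097, 0.001]
force: [-0.0, 0.1, -0.5]
opening: 0.079
gripper_force: 0.0
```

Call:
arm_command --deltas '[[[0,0,0,0,0,0],[0,0,0,0,0,0],[0,0,0,0,0,0],[0,0,0,0,0,0],[0,0,0,0,0,0],[0,0,0,0,0,0],[0,0,0,0,0,0],[0,0,0,0,0,0]]]' --gripper -0.4 --squeeze 20

```text
t: 14.57
tool_pos: [0.4077, 0.3155, 0.0213]
orientation: [0.519, 3.098, 0.001]
force: [-1.2, -1.8, 5.4]
opening: 0.0501
gripper_force: 20.0
```

Call:
arm_command --deltas '[[[0,0,2,0,0,0],[0,0,3,0,0,0],[0,0,3,0,0,0],[2.27,1.79,0,0,0,-6.1],[2.27,1.79,0,0,0,-6.1],[2.27,1.79,0,0,0,-6.1],[2.27,1.79,0,0,0,-6.1],[2.27,1.79,0,0,0,-6],[2.27,1.79,0,0,0,-6],[0,0,-1.5,0,0,0],[0,0,0,0,0,0],[0,0,0,0,0,0]]]'

```text
t: 15.57
tool_pos: [0.5414, 0.4214, 0.0827]
orientation: [-1.458, -2.78, 0.008]
force: [-1.1, 0.5, -3.1]
opening: 0.0502
gripper_force: 20.0
```

```bash
python3 - <<'E'
from h import *
s=monitor.read_state();R=cv2.Rodrigues(s['orientation'])[0];print(s['tool_pos'],np.degrees(np.arctan2(R[1,1],R[0,1])))
im=eyes.read_camera("side");cv2.imwrite("pics/s5.png",np.clip(1.3*cv2.resize(im[50:190,220:360],(560,560),interpolation=2),0,255).astype(np.uint8))
E
```

```text
[0.54141607 0.42142638 0.08274668] 34.64560629217521
```

View pics/s5.png

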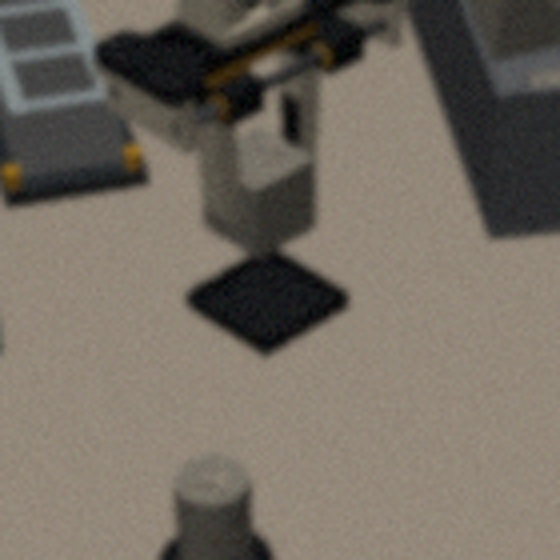

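The cube is aligned with the square tray. I lower it.

Call:
arm_command --deltas '[[[0,0,-1.5,0,0,0],[0,0,-1.5,0,0,0],[0,0,-1,0,0,0],[0,0,-0.6,0,0,0],[0,0,-0.6,0,0,0],[0,0,-0.4,0,0,0],[0,0,0,0,0,0],[0,0,0,0,0,0],[0,0,0,0,0,0]]]'

```text
t: 16.37
tool_pos: [0.5439, 0.423, 0.0304]
orientation: [1.461, 2.781, 0.002]
force: [-0.5, 0.0, -2.2]
opening: 0.0496
gripper_force: 20.0
```

Call:
arm_command --deltas '[[[0,0,-0.2,0,0,0],[0,0,-0.2,0,0,0],[0,0,-0.1,0,0,0],[0,0,-0.1,0,0,0],[0,0,0,0,0,0],[0,0,0,0,0,0]]]'

```text
t: 16.87
tool_pos: [0.5436, 0.4228, 0.0244]
orientation: [1.461, 2.781, 0.001]
force: [-2.4, -2.2, 4.8]
opening: 0.0499
gripper_force: 20.0
```

Call:
arm_command --deltas '[[[0,0,-0.1,0,0,0],[0,0,0,0,0,0],[0,0,0,0,0,0],[0,0,0,0,0,0]]]'

```text
t: 17.2
tool_pos: [0.5436, 0.4228, 0.0244]
orientation: [1.461, 2.781, 0.0]
force: [-5.3, -4.3, 10.4]
opening: 0.0503
gripper_force: 20.0
```

Call:
arm_command --deltas '[[[0,0,0,0,0,0],[0,0,0,0,0,0],[0,0,0,0,0,0],[0,0,0,0,0,0],[0,0,0,0,0,0]]]' --gripper 0.7

```text
t: 17.62
tool_pos: [0.5434, 0.4227, 0.0223]
orientation: [-1.461, -2.781, 0.0]
force: [-0.0, -1.4, -0.8]
opening: 0.077
gripper_force: 0.0
```

Call:
arm_command --deltas '[[[0,0,2,0,0,0],[0,0,3,0,0,0],[0,0,4,0,0,0],[0,0,3,0,0,0],[0,-3.9,0,0,0,6.5],[0,-3.9,0,0,0,6.5],[0,-3.9,0,0,0,6.5],[0,-3.9,0,0,0,6.6],[0,-3.9,0,0,0,0],[0,-3.9,0,0,0,0],[0,-3.9,0,0,0,0],[0,-3.9,0,0,0,0]]]'

```text
t: 18.62
tool_pos: [0.5431, 0.1089, 0.1427]
orientation: [0.795, 3.039, 0.0]
force: [0.6, 0.4, -0.1]
opening: 0.079
gripper_force: 0.0
```

Call:
arm_command --deltas '[[[-0.1,-3.9,0,0,0,0],[-0.1,-3.9,0,0,0,0],[-0.1,-3.9,0,0,0,0],[-0.1,-3.9,0,0,0,0],[-0.1,-3.9,0,0,0,0],[-0.1,-3.9,0,0,0,0],[-0.1,-3.9,0,0,0,0],[-0.1,-3.9,0,0,0,0],[-0.1,-3.9,0,0,0,0],[-0.1,-3.9,0,0,0,0],[-0.1,-3.9,0,0,0,0]]]'

```text
t: 19.53
tool_pos: [0.532, -0.3203, 0.1427]
orientation: [0.796, 3.039, -0.0]
force: [0.4, -0.1, 0.3]
opening: 0.0789
gripper_force: 0.0
```

Call:
arm_command --deltas '[[[0,-3.7,0,0,0,0],[0,-3.7,0,0,0,0],[0,0,-2.5,0,0,0],[0,0,-2,0,0,0],[0,0,0,0,0,0],[0,0,0,0,0,0],[0,0,0,0,0,0]]]'

```text
t: 20.12
tool_pos: [0.5329, -0.3922, 0.0986]
orientation: [0.795, 3.039, -0.0]
force: [-0.1, 0.2, 0.5]
opening: 0.0791
gripper_force: 0.0
```

```bash
python3 - <<'E'
from h import *
s=monitor.read_state();R=cv2.Rodrigues(s['orientation'])[0];print(s['tool_pos'],np.degrees(np.arctan2(R[1,1],R[0,1])))
a=cv2.resize(eyes.read_camera("side")[340:480,290:430],(420,420),interpolation=2)
b=cv2.resize(eyes.read_camera("top")[190:280,120:210],(380,420),interpolation=2)
cv2.imwrite("pics/s6.png",np.clip(1.3*np.hstack([a,b]),0,255).astype(np.uint8))
E
```

```text
[ 0.53288935 -0.39219576  0.09864712] 60.68588967850783
```

View pics/s6.png

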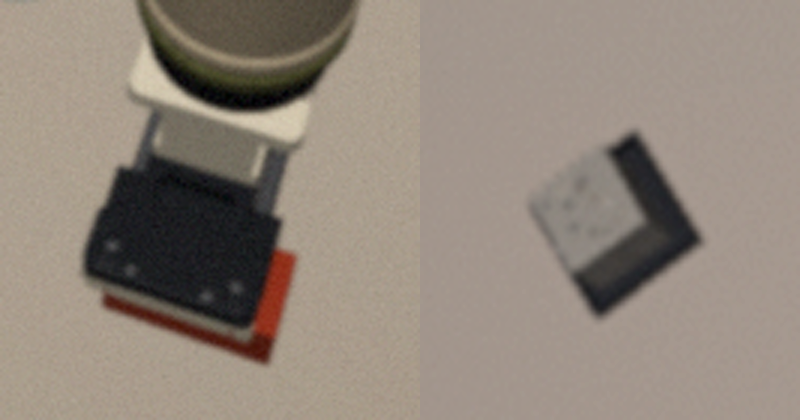

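The cube sits square in its tray, and the gripper is aligned over the bar. I descend and grip.

Call:
arm_command --deltas '[[[0,-0.2,-2.3,0,0,0],[0,0,-2.5,0,0,0],[0,0,-2.1,0,0,0],[0,0,-1.2,0,0,0],[0,0,0,0,0,0],[0,0,0,0,0,0]]]'

```text
t: 20.72
tool_pos: [0.5327, -0.3941, 0.0173]
orientation: [0.795, 3.039, -0.0]
force: [0.3, 0.0, 0.2]
opening: 0.0789
gripper_force: 0.0
```

Call:
arm_command --deltas '[[[0,0,0,0,0,0],[0,0,0,0,0,0],[0,0,0,0,0,0],[0,0,0,0,0,0],[0,0,0,0,0,0],[0,0,0,0,0,0],[0,0,0,0,0,0],[0,0,0,0,0,0],[0,0,0,0,0,0]]]' --gripper -0.5 --squeeze 25

```text
t: 21.47
tool_pos: [0.5326, -0.3946, 0.0171]
orientation: [0.796, 3.039, -0.001]
force: [-1.2, 0.1, 4.0]
opening: 0.0449
gripper_force: 25.0
```

Call:
arm_command --deltas '[[[0,0,2,0,0,0],[0,0,3.5,0,0,0],[0,0,4,0,0,0],[0,0,3,0,0,0],[1.38,3.85,0,0,0,-6.6],[1.38,3.85,0,0,0,-6.6],[1.38,3.85,0,0,0,-6.6],[1.38,3.85,0,0,0,-6.6],[1.38,3.85,0,0,0,-6.6],[1.38,3.85,0,0,0,-6.6],[1.38,3.85,0,0,0,-6.6],[1.38,3.85,0,0,0,-6.6]]]'

```text
t: 22.47
tool_pos: [0.6423, -0.0841, 0.1403]
orientation: [-2.07, -2.361, 0.001]
force: [0.6, -0.3, -3.1]
opening: 0.0452
gripper_force: 25.0
```

Call:
arm_command --deltas '[[[1.38,3.85,0,0,0,-6.7],[1.38,3.85,0,0,0,-6.7],[0,0,-3,0,0,0],[0,0,-3,0,0,0],[0,0,-2,0,0,0],[0,0,0,0,0,0],[0,0,0,0,0,0],[0,0,0,0,0,0]]]'

```text
t: 23.13
tool_pos: [0.671, -0.0095, 0.0626]
orientation: [2.326, 2.111, 0.001]
force: [0.8, 0.2, -3.7]
opening: 0.0449
gripper_force: 25.0
```

```bash
python3 - <<'E'
from h import *
s=monitor.read_state();R=cv2.Rodrigues(s['orientation'])[0];print(s['tool_pos'],np.degrees(np.arctan2(R[1,1],R[0,1])))
im=eyes.read_camera("side");cv2.imwrite("pics/s7.png",np.clip(1.3*cv2.resize(im[170:310,310:450],(560,560),interpolation=2),0,255).astype(np.uint8))
E
```

```text
[ 0.67095314 -0.00953728  0.06264585] -5.563595021228852
```

View pics/s7.png

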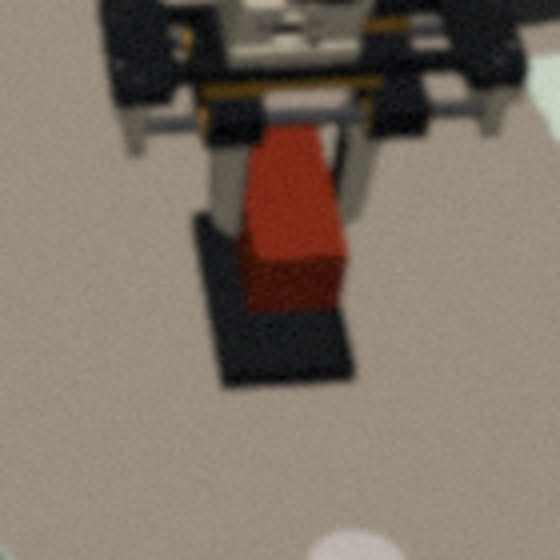

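The bar lines up with the oblong tray. I lower it.

Call:
arm_command --deltas '[[[0,0,-1.2,0,0,0],[0,0,-1,0,0,0],[0,0,-0.6,0,0,0],[0,0,-0.5,0,0,0],[0,0,-0.3,0,0,0],[0,0,0,0,0,0],[0,0,0,0,0,0]]]'

```text
t: 23.77
tool_pos: [0.6703, -0.0093, 0.0254]
orientation: [-2.326, -2.111, 0.0]
force: [0.6, -0.4, -4.4]
opening: 0.0451
gripper_force: 25.0
```

```bash
python3 - <<'E'
from h import *
s=monitor.read_state();print(s['tool_pos'],s['force'])
im=eyes.read_camera("side");cv2.imwrite("pics/s8.png",np.clip(1.3*cv2.resize(im[170:310,310:450],(560,560),interpolation=2),0,255).astype(np.uint8))
E
```

```text
[ 0.67031476 -0.00929327  0.02540304] [ 0.60650827 -0.39595007 -4.35192049]
```

View pics/s8.png

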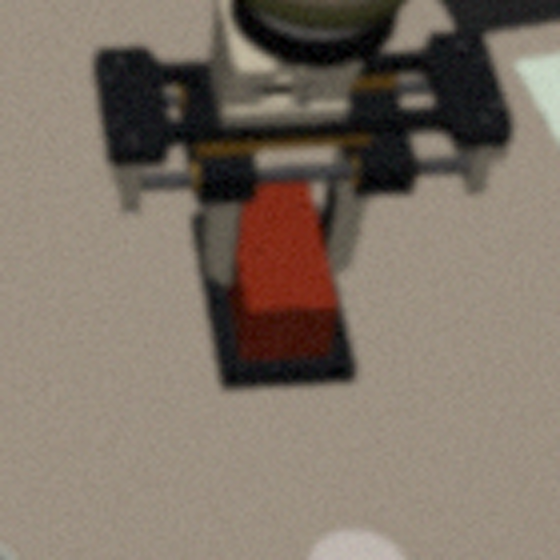

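The bar is inside the rim with gaps on the left, right and front. I finish lowering.

Call:
arm_command --deltas '[[[0,0,-0.2,0,0,0],[0,0,-0.2,0,0,0],[0,0,-0.1,0,0,0],[0,0,-0.1,0,0,0],[0,0,0,0,0,0],[0,0,0,0,0,0]]]'

```text
t: 24.32
tool_pos: [0.6705, -0.0093, 0.0201]
orientation: [2.326, 2.111, 0.0]
force: [-3.0, 0.5, 1.7]
opening: 0.0449
gripper_force: 25.0
```

Call:
arm_command --deltas '[[[0,0,0,0,0,0],[0,0,0,0,0,0],[0,0,0,0,0,0],[0,0,0,0,0,0],[0,0,0,0,0,0]]]' --gripper 0.6

```text
t: 24.73
tool_pos: [0.6706, -0.0093, 0.0198]
orientation: [2.326, 2.111, 0.0]
force: [-0.1, 1.1, -0.4]
opening: 0.0721
gripper_force: 0.0
```

Call:
arm_command --deltas '[[[0,0,1,0,0,0],[0,0,3,0,0,0],[0,0,4,0,0,0],[0,0,4,0,0,0],[0,0,3,0,0,0],[-2,3.5,0,0,0,0],[-2,3.5,0,0,0,0],[-2,3.5,0,0,0,0],[-2,3.5,0,0,0,0],[-2,3.5,0,0,0,0],[-2,3.5,0,0,0,0],[0,0,0,0,0,0]]]'

```text
t: 25.73
tool_pos: [0.5472, 0.2067, 0.1707]
orientation: [-2.319, -2.116, -0.002]
force: [-0.9, -0.4, 0.2]
opening: 0.0744
gripper_force: 0.0
```

```bash
python3 - <<'E'
from h import *
s=monitor.read_state();print(s['tool_pos'],s['t'])
T=shot("top","t9");shot("side","s9",s=1.25)
E
```

```text
[0.54715552 0.20666959 0.17070054] 25.7333
```

View pics/s9.png

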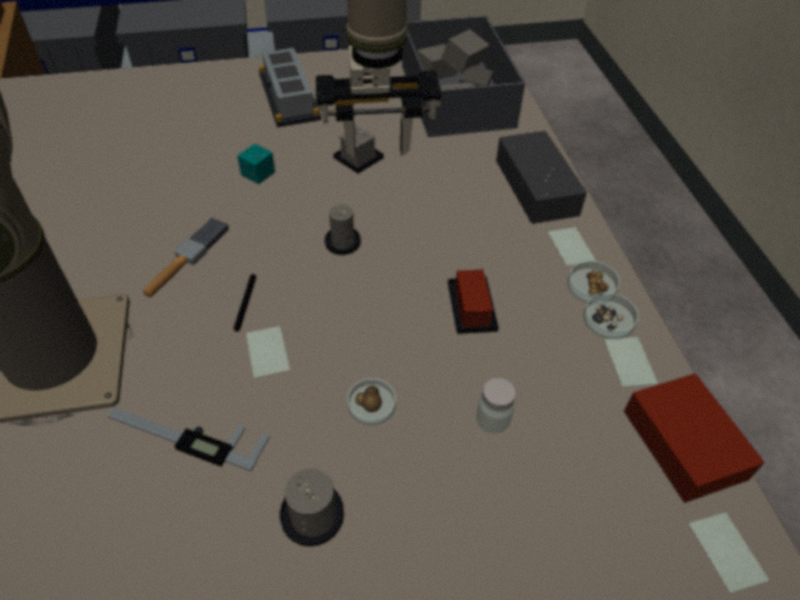

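All four specimens stand inside their trays: the big core at (311,505), the slim core at (342,230), the cube at (358,148) and the bar at (474,300). The jar at (496,405) and the glass dish at (372,400) are where they were.

```bash
python3 -c "
from h import *;print(ticket.close_job())"
```

```text
the job is handed in; nothing more can be done
None
```

All four specimens were lowered into their matching trays and released, the jar and glass dish still stand where they were, and the job was handed in at about 26 s of the 112 s limit; the tool reported no verdict.

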